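# Slide a valve block under a spring flap into its dust box

### The arm

A 6-joint arm with a two-finger parallel gripper is mounted at the origin on the work surface. World frame = base frame: x ahead of the robot, y to its left, z up, the work surface at z = 0. Lengths are in mm, angles in rad, forces in N, time in s.
With the tool pointing down it reaches from about 350 to 875 mm from the base axis. Payload 4.2 kg.
Tool frame: the origin (TCP) lies midway between the tips of the shut fingers; the grasp point (between the pads) lies 19 mm behind it; z points along the fingers, y is the direction in which the jaws open and shut (so a half turn about z gives the same grasp; the last joint's range is limited). The gripper opens to 85 mm and grips with 20 to 120 N. Pads are 22 mm wide; open, the fingers measure 114 mm over their backs; the gripper's body (76 mm by 85 mm) begins 54 mm behind the grasp point. The pads swing forward as they close: fully open they stand 13 mm farther back than shut.
Start: joints at [-0.976, 0.385, 0.008, 0, -1.194, -0.259], TCP at [205.968, -590.065, 231.312] pointing down, gripper open.
Joint ranges: [-3.14, 3.14], [-1.21, 2.06], [-1.07, 1.41], [-3.16, 2.05], [-2.99, -0.16], [-3.1, 3.1]. Speed limits (rad/s): [2.79, 2.79, 3.14, 3.14, 3.14, 3.14].

### API

Orientations are given as a unit quaternion [x, y, z, w].
In Python, from bench import arm gives the robot as it stands.
- The arm moves only by the tool send_rows, never from a script. Its arguments are lists of equal length, an entry for each row: "translation": the shift along the tool's x, y, z in mm, a list of three; "dr": the turn, a rotation vector about the tool's x, y, z in degrees, a list of three; "grip": the finger opening in mm, from 0 to 85.4. In form: {"translation": [[dx, dy, dz], ...], "dr": [[ax, ay, az], ...], "grip": [grip, ...]}. A call has exactly 5 rows; each row shifts and turns the commanded pose from where the row before left it, along the tool's axes as they then stand; what a row does not reach is not made up. A row lasts 1/8 s, in which the tool goes at most 62.5 mm and 10.7 degrees, less where a joint would pass 70% of its speed; a pose out of reach is approached as far as the arm can. A call with a gripper value outside its range is refused whole. The fingers move at their own pace and stop on an object; the grip force is fixed at half the most. Time passes only in rows, so rows that do not move let the fingers close, or fill a call up. It gives the time, the measured TCP pose, the force and the opening at its end, in the units of the state.
- arm.read_state(): the state, without advancing time (a new reading comes with each control period).
- arm.get_image(name): name is "side" or "top"; returns the picture (480x640x3 uint8, red, green, blue); there is no depth.
- arm.camera_info(name): a dict with "fx", "fy", "cx", "cy" (pixels), "D" ([k1, k2, p1, p2, k3] as OpenCV has them; the pictures are not rectified), "cam_to_world" (4x4, takes a point from camera to world coordinates). Camera axes: x right, y down, z forward; pixel columns grow to the right and rows downward; lengths in mm; the calibration is good to about 2 mm. A picture is of the moment at which its call begins. camera_info takes no time and is no camera call.
- arm.job_done(): hands the job in, once; it reports no verdict.
Trained networks look in the newest picture that a camera, given by its name, has taken for a name from the list of things; names that differ only in an ending like _2 or _b are one class to them, and where a whole thing is asked for, a point or a joint stands for the part that bears it (a point fixed in the world has none). Each returns a list of dicts, best first, with "confidence" (0 to 1); they miss things now and then, are a little off and sometimes report something else, mostly with a low value. They report only what shows in the picture. A call takes as long as a camera call.
- arm.search_frame(thing, camera): "xyz" ([x, y, z] in mm, in world coordinates, good to about 4 mm: the middle of the surface that is visible of it).
- arm.place_of(thing, camera): "xyz" ([x, y, z] in mm, in world coordinates, good to about 4 mm: a listed point, or the origin of a listed thing).
The state is a dict: "clock": time; "joints": joint angles; "joint_vel": joint speeds; "joint_efforts": joint torques, N m; "position": TCP position; "ee_rot": TCP orientation; "contact_force": force on the tool from outside, world axes, zero at the start; "wrist_torque": the same for the moment, N m; "gripper_width": finger opening in mm.
Only numpy, scipy, OpenCV 4.12 (cv2) and the standard library are available. Lean on these libraries where they do the work, as an engineer would, in place of code of your own. Each camera call takes 0.05 s, during which the arm holds its last target.

### The job

Put the small aluminium valve block away in the dust box: with one fingertip push in the push plate beside the track to hold the spring flap open, and at the same time push the block with the other fingertip along its track and right inside under the flap, then take the fingers away so that the flap springs fully shut behind it. Only push: do not grip or lift the block, keep it flat on its track, and leave the other things on the bench where they are.

Things in the scene. Friction and masses are not known exactly. Their poses are not given: they have to be found in the camera images.
- dustbox: Fixed dust box: grey base plate 215 x 98 x 3 mm, an open track leading into a low pocket under a spring flap. Origin on the bench below the middle of the pocket's mouth; +x points along the track INTO the pocket (push direction), +y to the push plate's side, +z up. Plate spans x -120 to 95, y -31 to 67; beside the track stand the push plate and, from x 22 to 94, y 35 to 59, its 30 mm high gear housing.
- mouth (a point): Middle of the pocket's mouth on the track floor (3 mm above the bench), axes as the dust box. The track runs from x -120 to 0, 46 mm wide inside, between rails 4 mm thick whose tops are 15 mm above the bench.
- stop (a point): Middle of the solid stop that ends the pocket, at floor height, 33 mm past the mouth; pocket as wide as the track. Behind the stop is a closed housing 28 mm high, 61 mm long, 56 mm wide.
- flap (a joint): Steel flap over the pocket, hinged at its rear on a level axis along the box's y, 31 mm past the mouth, 20 mm above the bench. 0 = shut (flat), positive (rad) = front raised, up to 1.68. Geared to the push plate: 0.033 rad per mm. A spring shuts it when let go. The block passes under it from about 0.25; an upright finger 6 mm past the mouth is clear of it from about 1.1.
- flap_lip (a point): Middle of the lower edge of the flap's down-turned front lip (3 mm thick, 44 wide); shut: just past the mouth (x 0 to 3 in the box), 10 mm above the bench, so the block's top (15 mm) cannot pass. Pushing the lip from outside does not open the flap.
- push_plate (a point): Middle of the front face of the flap's push plate: upright steel plate 30 wide (box y 32 to 62) x 24 tall (5 to 29 mm above the bench) x 4 thick, on a rod beside the track. Flap shut: face at box x = -34. Pushed in the box's +x it slides up to 51 mm, against a spring of 2 to 4 N, and opens the flap (1.32 rad at 40 mm in). It springs back when let go.
- block: Loose aluminium valve block, 20 mm along its x (the push direction) x 44 mm along its y x 12 mm tall, about 80 g, lying flat on the track floor between the rails, long side across the track, with three dark holes in its top. Origin: centre of its underside.
- socket_a: bystander: steel socket standing upright, 28 dia x 50 tall mm; loose, to be left alone; origin at the centre of its underside.
- socket_b: bystander: smaller steel socket standing upright, 22 dia x 45 tall mm; loose, to be left alone; origin at the centre of its underside.
- piston: bystander: stepped round aluminium piston, 52 dia x 36 tall mm; loose, to be left alone; origin at the centre of its underside.
- solenoid: bystander: black cube-shaped solenoid, 30 x 30 x 44 tall, with a steel nose; sizes in mm; loose, to be left alone; origin at the centre of its underside.
- bearing: bystander: plain steel bearing ring lying flat, 52 dia x 16 tall mm; loose, to be left alone; origin at the centre of its underside.
- driver: bystander: screwdriver lying on the bench, black handle, about 200 long; origin on the underside along its length; loose, to be left alone.
- collar: bystander: dark steel collar, 40 dia x 22 tall mm; loose, to be left alone; origin at the centre of its underside.

How it is judged:
By the outcome, as a careful person would: the job done as asked, in the order asked, and still so for the second after the job is handed in, with the robot touching nothing.
It also fails if it takes over 38 s, if anything falls off the work surface, if the arm or the gripper's body presses on something with over 40 N, if the wrist force passes 120 N, or if a joint passes its speed limit or range.

## Working session

There is one attempt and no reset: what is moved stays moved. The work goes in short steps, Python scripts to look and compute and a tool call to move; the robot and the scene stay as the last step left them, time stands still between calls to the robot, and variables do not carry over. Pictures are saved under pics/ and viewed, and the job is handed in when it is done.

Besides the shell and the picture viewer there is one more tool, called as name(argument=value, ...), one argument or row to a line, values as JSON. send_rows: Moves the arm, as the interface text tells. Its arguments: {"type":"object","properties":{"translation":{"type":"array"},"dr":{"type":"array"},"grip":{"type":"array"}},"required":["translation","dr","grip"]}

```bash
mkdir -p pics; ls; python3 - <<'E'
from bench import arm
import cv2,numpy as np
s=arm.read_state();print({k:np.round(v,3).tolist() for k,v in s.items()})
for n in("side","top"):
    im=arm.get_image(n);cv2.imwrite(f"pics/{n}0.png",im[:,:,::-1])
    i=arm.camera_info(n);print(n,i)
for t in("dustbox","mouth","stop","push_plate","flap_lip","block"):
    for n in("side","top"):
        r=arm.place_of(t,n);print(t,n,[(np.round(a["xyz"],1).tolist(),round(a["confidence"],2)) for a in r[:2]])
print(arm.read_state()["clock"])
E
```

```text
pics
{'clock': 0.0, 'joints': [-0.976, 0.386, 0.007, -0.0, -1.194, -0.259], 'joint_vel': [0.0, 0.002, 0.001, 0.001, -0.001, 0.0], 'joint_efforts': [-0.001, -39.229, 18.839, 4.186, -0.005, -0.0], 'position': [205.788, -589.541, 230.261], 'ee_rot': [-0.167, 0.986, 0.001, -0.0], 'contact_force': [-0.089, -0.036, -0.539], 'wrist_torque': [-0.01, -0.0, -0.041], 'gripper_width': 85.569}
side {'fx': 459.74821228521125, 'fy': 459.74821228521125, 'cx': 319.0970221506426, 'cy': 243.62861811046014, 'D': array([-0.02007198,  0.        ,  0.        ,  0.        ,  0.        ]), 'cam_to_world': array([[ 9.41895279e-01, -1.75361456e-01,  2.86498939e-01,
         3.71885848e+02],
       [-3.35211456e-01, -5.45548089e-01,  7.68121450e-01,
        -4.51580098e+02],
       [ 2.16000526e-02, -8.19527695e-01, -5.72632339e-01,
         4.31429877e+02],
       [ 0.00000000e+00,  0.00000000e+00,  0.00000000e+00,
         1.00000000e+00]])}
top {'fx': 496.08305767436605, 'fy': 496.08305767436605, 'cx': 323.6204316133464, 'cy': 231.4726168550504, 'D': array([-0.05798582,  0.        ,  0.        ,  0.        ,
[... 207 characters left out ...]
  [ 4.15206142e-04, -1.88085171e-01, -9.82152634e-01,
         8.36474291e+02],
       [ 0.00000000e+00,  0.00000000e+00,  0.00000000e+00,
         1.00000000e+00]])}
dustbox side [([563.5, 14.6, -0.3], 0.63), ([460.9, 218.2, -1.8], 0.25)]
dustbox top [([563.7, 17.3, -0.1], 0.62)]
mouth side [([562.6, 15.1, -0.8], 0.88)]
mouth top [([563.7, 15.8, 2.5], 0.73)]
stop side [([571.8, -17.5, -3.6], 0.92)]
stop top [([573.1, -19.8, 2.8], 0.85)]
push_plate side [([599.4, 64.6, 17.1], 0.76)]
push_plate top [([597.5, 63.0, 17.5], 0.51)]
flap_lip side [([559.1, 12.9, 8.0], 0.58)]
flap_lip top [([564.9, 12.7, 3.7], 0.88)]
block side [([549.7, 66.1, 1.9], 0.61)]
block top [([547.7, 62.5, 2.1], 0.51)]
0.7
```

View pics/side0.png

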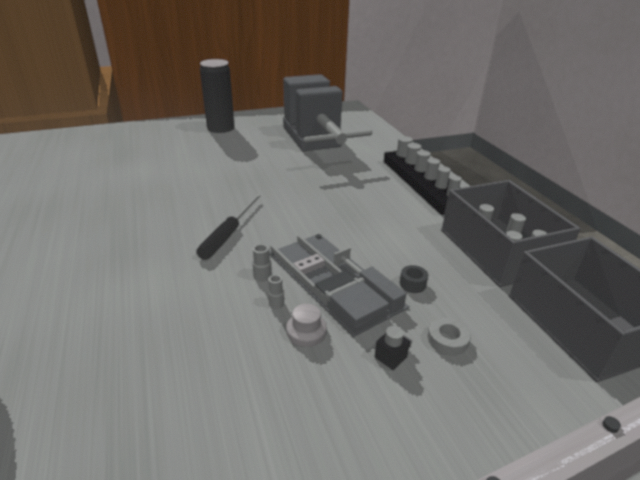

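View pics/top0.png

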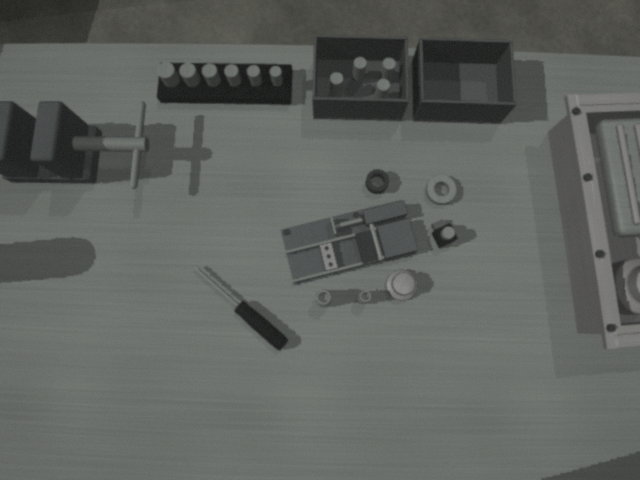

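```bash
python3 - <<'E'
import cv2
a=cv2.imread("pics/top0.png")[190:300,270:430];cv2.imwrite("pics/topc.png",cv2.convertScaleAbs(cv2.resize(a,None,fx=5,fy=5,interpolation=cv2.INTER_CUBIC),alpha=1.8))
a=cv2.imread("pics/side0.png")[225:335,260:420];cv2.imwrite("pics/sidec.png",cv2.convertScaleAbs(cv2.resize(a,None,fx=5,fy=5,interpolation=cv2.INTER_CUBIC),alpha=1.5))
E
```

```text
(no output)
```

View pics/topc.png

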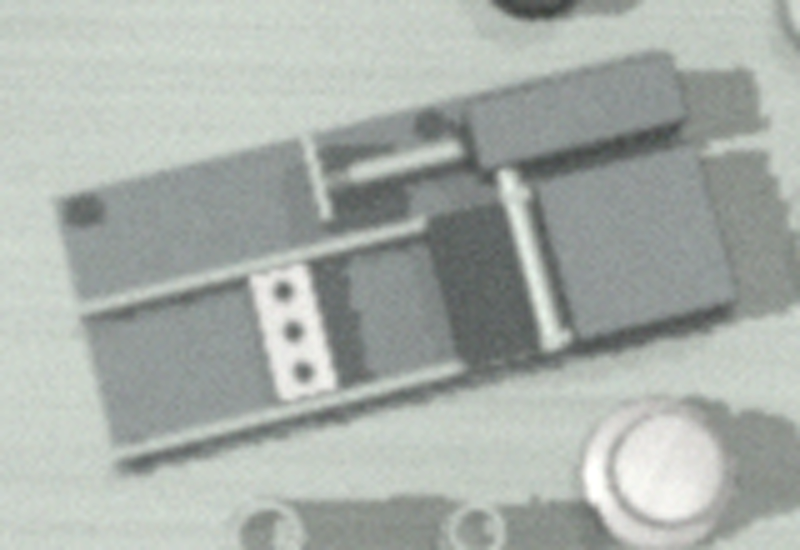

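View pics/sidec.png

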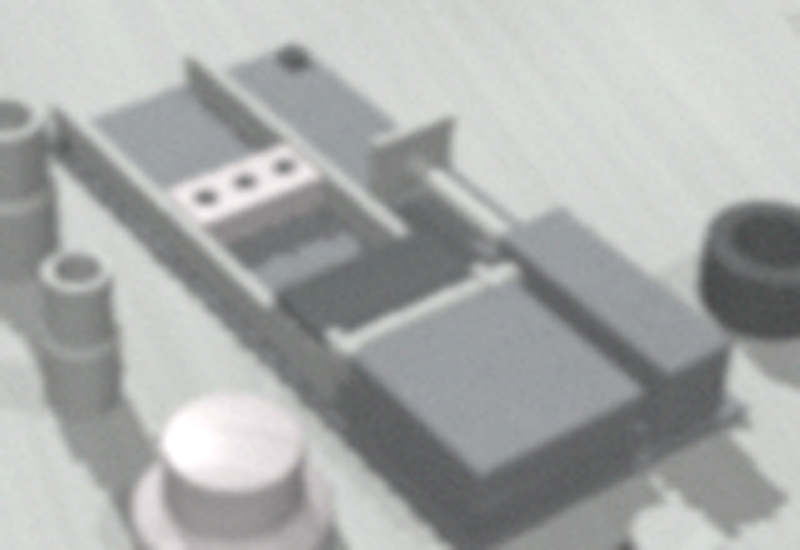

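```bash
cat > fit.py <<'E'
from bench import arm
import numpy as np,cv2
from scipy.optimize import least_squares
C={n:arm.camera_info(n) for n in("side","top")}
def proj(n,P):
    i=C[n];K=np.array([[i["fx"],0,i["cx"]],[0,i["fy"],i["cy"]],[0,0,1.]])
    T=np.linalg.inv(i["cam_to_world"])
    return cv2.projectPoints(np.atleast_2d(P).astype(float),cv2.Rodrigues(T[:3,:3])[0],T[:3,3],K,i["D"])[0][:,0]
def unproj(n,uv,z):
    i=C[n];K=np.array([[i["fx"],0,i["cx"]],[0,i["fy"],i["cy"]],[0,0,1.]])
    p=cv2.undistortPoints(np.atleast_2d(uv).astype(float)[:,None],K,i["D"])[:,0]
    d=np.c_[p,np.ones(len(p))]@i["cam_to_world"][:3,:3].T;o=i["cam_to_world"][:3,3]
    return o+d*((z-o[2])/d[:,2])[:,None]
E
cat > f1.py <<'E'
from fit import *
top=[(-120,67,3,57,200),(-120,-25,15,118,455),(-120,25,15,85,308),(94,28,28,700,148),(94,-28,28,735,298),(94,59,30,665,52),(94,35,30,688,118),(22,35,30,483,165),(-32,62,29,308,137),(-32,32,29,325,218)]
side=[(94,-28,28,483,475),(94,28,28,643,390),(94,35,30,680,373),(94,59,30,728,345),(22,59,30,560,207),(-32,62,29,452,120),(-32,32,29,372,148),(-120,25,15,190,60),(-120,-25,15,57,110),(-120,67,3,297,43)]
def W(p,X): 
    c,s=np.cos(p[2]),np.sin(p[2]);return np.c_[p[0]+c*X[:,0]-s*X[:,1],p[1]+s*X[:,0]+c*X[:,1],X[:,2]]
D={"top":(np.array(top,float),(270,190)),"side":(np.array(side,float),(260,225))}
def res(p,ns):
    return np.concatenate([(proj(n,W(p,D[n][0][:,:3]))-D[n][0][:,3:]/5-D[n][1]).ravel() for n in ns])
for ns in(["top"],["side"],["top","side"]):
    r=least_squares(res,[563.5,15.5,-1.3],args=(ns,),loss="soft_l1",x_scale=[1,1,.01]);print(ns,r.x,np.degrees(r.x[2]),np.sqrt(np.mean(r.fun**2)));print(np.round(r.fun.reshape(-1,2),1).tolist())
p=r.x
b=unproj("top",np.array([(250,276),(305,262),(337,385),(280,400)])/5+[270,190],15)
R=np.array([[np.cos(p[2]),-np.sin(p[2])],[np.sin(p[2]),np.cos(p[2])]])
print("block corners box",np.round((b[:,:2]-p[:2])@R,1).tolist())
from bench import arm
for t in("socket_a","piston","bearing","solenoid","collar"):
    for n in("side","top"):
        for a in arm.place_of(t,n)[:2]:print(t,n,np.round((np.array(a["xyz"])[:2]-p[:2])@R,1),round(a["confidence"],2))
E
python3 f1.py
```

```text
['top'] [562.4938368   17.01476565  -1.29758008] -74.3458624016196 0.8671723918008195
[[-0.9, -0.3], [-0.8, 0.1], [-1.3, 0.6], [-0.7, -1.8], [1.7, 0.3], [1.3, -0.3], [0.7, -0.0], [0.2, 1.1], [-0.4, -0.7], [0.8, 0.2]]
['side'] [563.39637786  16.02385011  -1.29714316] -74.32082866859419 0.9106576595736762
[[-0.1, 0.9], [1.4, 0.7], [-1.9, 0.9], [1.9, -0.3], [0.1, -0.3], [-0.2, -1.3], [-0.1, -0.4], [-0.1, -1.2], [-0.2, -1.4], [-0.4, 0.4]]
['top', 'side'] [563.02815562  16.50395186  -1.29767423] -74.35125680667198 0.9426245273698348
[[-0.6, -0.6], [-0.5, -0.2], [-1.0, 0.3], [-0.4, -2.1], [2.0, 0.0], [1.6, -0.6], [1.0, -0.3], [0.5, 0.8], [-0.1, -1.0], [1.1, -0.1], [-0.6, 0.7], [1.0, 0.6], [-2.3, 0.8], [1.4, -0.4], [-0.3, -0.4], [-0.5, -1.4], [-0.4, -0.5], [-0.3, -1.3], [-0.5, -1.5], [-0.7, 0.3]]
block corners box [[-62.2, 21.9], [-43.1, 21.9], [-43.2, -20.9], [-62.8, -21.1]]
socket_a side [-12.2 -80.6] 0.8
socket_a top [-17.2 -78.7] 0.74
socket_a top [-76.9 -67.6] 0.66
piston side [ 49.5 -75.1] 0.82
piston side [37.6  2.9] 0.21
piston top [ 52.  -70.9] 0.86
bearing side [162.8  62.7] 0.97
bearing side [-221.9  -44. ] 0.75
bearing top [167.1  62.1] 0.73
solenoid side [144.6 -13.2] 0.9
solenoid top [146.  -17.1] 0.6
collar side [ 62.3 103.9] 0.76
collar top [ 60.  105.7] 0.6
```

send_rows(
  translation=[
    [0,0,0],
    [0,0,0],
    [0,0,0],
    [0,0,0],
    [0,0,0],
  ],
  dr=[
    [0,0,-8.64],
    [0,0,-8.64],
    [0,0,-8.64],
    [0,0,-8.64],
    [0,0,-8.64],
  ],
  grip=[33,33,33,33,33],
)

```text
clock: 1.82
position: [206.0, -590.1, 231.3]
ee_rot: [-0.52, 0.854, 0.0, -0.0]
contact_force: [0.5, 0.3, -0.4]
gripper_width: 33.0
```

send_rows(
  translation=[
    [0,0,0],
    [0,0,0],
    [0,0,0],
    [0,0,0],
    [0,0,0],
  ],
  dr=[
    [0,0,-8.64],
    [0,0,-8.64],
    [0,0,-8.64],
    [0,0,-8.64],
    [0,0,-8.64],
  ],
  grip=[33,33,33,33,33],
)

```text
clock: 2.45
position: [205.9, -590.1, 231.3]
ee_rot: [0.798, -0.602, -0.0, -0.0]
contact_force: [-0.7, 0.1, 0.6]
gripper_width: 32.9
```

```bash
cat > st.py <<'E'
from fit import *
from scipy.spatial.transform import Rotation as Ro
O=np.array([563.1,16.3]);A=np.radians(-74.35)
R=np.array([[np.cos(A),-np.sin(A)],[np.sin(A),np.cos(A)]])
def st():
    s=arm.read_state();M=Ro.from_quat(s["ee_rot"]).as_matrix();q=np.array(s["position"])
    b=(q[:2]-O)@R
    print("t",round(s["clock"],3),"box xy",np.round(b,1),"z",round(q[2],1),"toolx heading err deg",round(np.degrees(np.arctan2(M[1,0],M[0,0])-A),2),"tz",np.round(M[:,2],4),"F",np.round(s["contact_force"],1),"w",round(s["gripper_width"],1))
    return q,M
def to(bx,by,z):
    q,M=st();t=np.r_[O+R@[bx,by],z];print("tool delta to",(bx,by,z),np.round(M.T@(t-q),1))
E
python3 -c "
from st import *
to(-88,22.5,120)"
```

```text
t 2.45 box xy [ 487.5 -507.5] z 231.3 toolx heading err deg 0.28 tz [-0.  0. -1.] F [-0.7  0.1  0.6] w 32.9
tool delta to (-88, 22.5, 120) [-573.  -532.7  111.3]
```

send_rows(
  translation=[
    [-28,-26,0],
    [-28,-26,0],
    [-28,-26,0],
    [-28,-26,0],
    [-28,-26,0],
  ],
  dr=[
    [0,0,0.25],
    [0,0,0],
    [0,0,0],
    [0,0,0],
    [0,0,0],
  ],
  grip=[33,33,33,33,33],
)

```text
clock: 3.08
position: [294.5, -419.5, 231.5]
ee_rot: [0.795, -0.606, 0.0, 0.0]
contact_force: [0.2, 0.2, 0.0]
gripper_width: 32.9
```

send_rows(
  translation=[
    [-28,-26,0],
    [-28,-26,0],
    [-28,-26,0],
    [-28,-26,0],
    [-28,-26,0],
  ],
  dr=[
    [0,0,0],
    [0,0,0],
    [0,0,0],
    [0,0,0],
    [0,0,0],
  ],
  grip=[33,33,33,33,33],
)

```text
clock: 3.7
position: [382.7, -249.9, 231.6]
ee_rot: [0.795, -0.606, 0.0, -0.0]
contact_force: [0.3, 0.0, 0.3]
gripper_width: 33.1
```

send_rows(
  translation=[
    [-28,-26,0],
    [-28,-26,0],
    [-28,-26,0],
    [-28,-26,0],
    [-28,-26,0],
  ],
  dr=[
    [0,0,0],
    [0,0,0],
    [0,0,0],
    [0,0,0],
    [0,0,0],
  ],
  grip=[33,33,33,33,33],
)

```text
clock: 4.32
position: [470.9, -80.3, 231.6]
ee_rot: [0.796, -0.606, 0.0, -0.0]
contact_force: [1.0, -1.0, -0.1]
gripper_width: 32.7
```

send_rows(
  translation=[
    [-28,-26,20],
    [-28,-26,20],
    [-28,-26,20],
    [-28,-26,20],
    [-28,-26,20],
  ],
  dr=[
    [0,0,0],
    [0,0,0],
    [0,0,0],
    [0,0,0],
    [0,0,0],
  ],
  grip=[33,33,33,33,33],
)

```text
clock: 4.95
position: [559.2, 89.2, 130.9]
ee_rot: [0.796, -0.606, 0.0, -0.0]
contact_force: [-0.1, -0.0, 0.8]
gripper_width: 33.1
```

```bash
python3 -c "
from st import *
to(-88,22.5,50)"
```

```text
t 4.95 box xy [-71.2  15.9] z 130.9 toolx heading err deg -0.24 tz [ 6.e-04  1.e-04 -1.e+00] F [-0.1 -0.   0.8] w 33.1
tool delta to (-88, 22.5, 50) [-16.8  -6.5  80.9]
```

send_rows(
  translation=[
    [-8,-3,15],
    [-9,-3,20],
    [0,-0.5,20],
    [0,0,16],
    [0,0,10],
  ],
  dr=[
    [0,0,0],
    [0,0,-0.2],
    [0,0,0],
    [0,0,0],
    [0,0,0],
  ],
  grip=[33,33,33,33,33],
)

```text
clock: 5.58
position: [560.0, 105.5, 49.6]
ee_rot: [0.796, -0.605, -0.0, 0.0]
contact_force: [-0.7, 1.1, 0.2]
gripper_width: 32.5
```

```bash
python3 -c "
from st import *
to(-88,22.5,8)
a=arm.get_image('side');cv2.imwrite('pics/s1.png',cv2.convertScaleAbs(cv2.resize(a[200:340,240:420,::-1],None,fx=4,fy=4,interpolation=cv2.INTER_CUBIC),alpha=1.5))
a=arm.get_image('top');cv2.imwrite('pics/t1.png',cv2.convertScaleAbs(cv2.resize(a[170:310,250:430,::-1],None,fx=4,fy=4,interpolation=cv2.INTER_CUBIC),alpha=1.8))"
```

```text
t 5.575 box xy [-86.7  21. ] z 49.6 toolx heading err deg -0.09 tz [-7.e-04 -4.e-04 -1.e+00] F [-0.7  1.1  0.2] w 32.5
tool delta to (-88, 22.5, 8) [-1.3 -1.5 41.6]
```

View pics/s1.png

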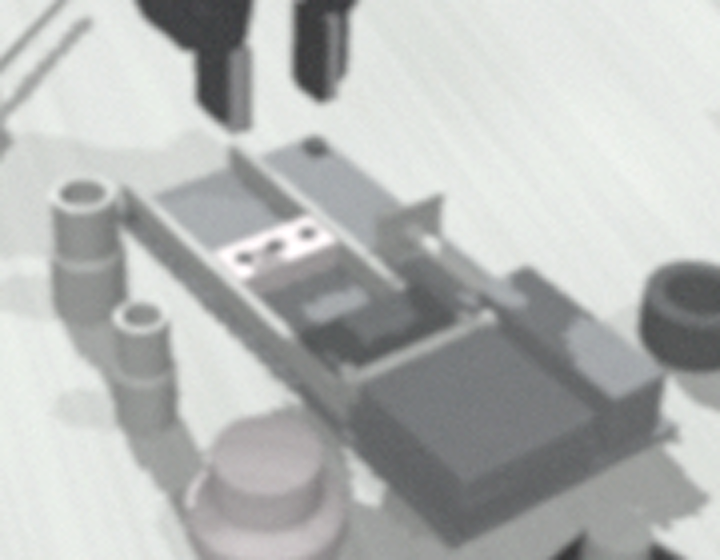

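View pics/t1.png

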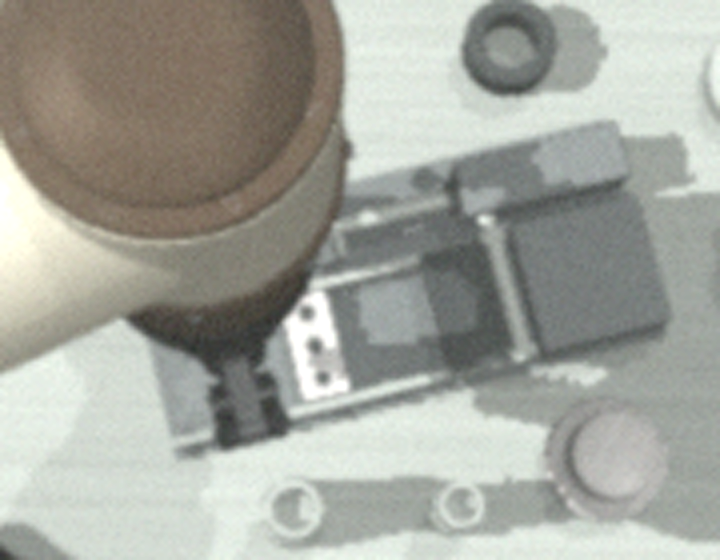

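```bash
python3 -c "
from st import *
for y in(-9.5,4.7,37.3,51.5):
  for x in(-97.7,-75.7):
    P=np.r_[O+R@[x,y],50.5];print(x,y,np.round((proj('side',P)[0]-[240,200])*4))
for x,y in((-112,58),(-5,62)): print(unproj('top',[[286.4,232],[356,214.4]],3)[:,:2]@R-O@R)
"
```

```text
-97.7 -9.5 [186. 121.]
-75.7 -9.5 [218. 148.]
-97.7 4.7 [218. 109.]
-75.7 4.7 [250. 136.]
-97.7 37.3 [288.  84.]
-75.7 37.3 [321. 110.]
-97.7 51.5 [318.  74.]
-75.7 51.5 [351.  99.]
[[-111.99835415   60.19797646]
 [  11.37936767   60.43587205]]
[[-111.99835415   60.19797646]
 [  11.37936767   60.43587205]]
```

send_rows(
  translation=[
    [-1,-1.5,12],
    [0,0,12],
    [0,0,10],
    [0,0,7],
    [0,0,0],
  ],
  dr=[
    [0,0,0],
    [0,0,0],
    [0,0,0],
    [0,0,0],
    [0,0,0],
  ],
  grip=[33,33,33,33,33],
)

```text
clock: 6.3
position: [561.1, 107.2, 8.6]
ee_rot: [0.796, -0.605, -0.0, 0.001]
contact_force: [0.4, -0.3, -0.5]
gripper_width: 33.3
```

```bash
python3 -c "
from st import *
to(-88,22.5,6)
for y in(-9.5,4.7,37.3,51.5):
    for z in (8,12):
      P=np.r_[O+R@[-76.5,y+1],z];print(y,z,np.round((proj('side',P)[0]-[260,220])*6))
a=arm.get_image('side');cv2.imwrite('pics/s2.png',cv2.convertScaleAbs(cv2.resize(a[220:310,260:390,::-1],None,fx=6,fy=6,interpolation=cv2.INTER_CUBIC),alpha=1.5))"
```

```text
t 6.3 box xy [-88.1  22.6] z 8.6 toolx heading err deg -0.06 tz [-1.3e-03 -6.0e-04 -1.0e+00] F [ 0.4 -0.3 -0.5] w 33.3
tool delta to (-88, 22.5, 6) [0.1 0.1 2.6]
-9.5 8 [210. 237.]
-9.5 12 [210. 225.]
4.7 8 [256. 219.]
4.7 12 [256. 206.]
37.3 8 [359. 178.]
37.3 12 [360. 166.]
51.5 8 [403. 161.]
51.5 12 [403. 149.]
```

View pics/s2.png

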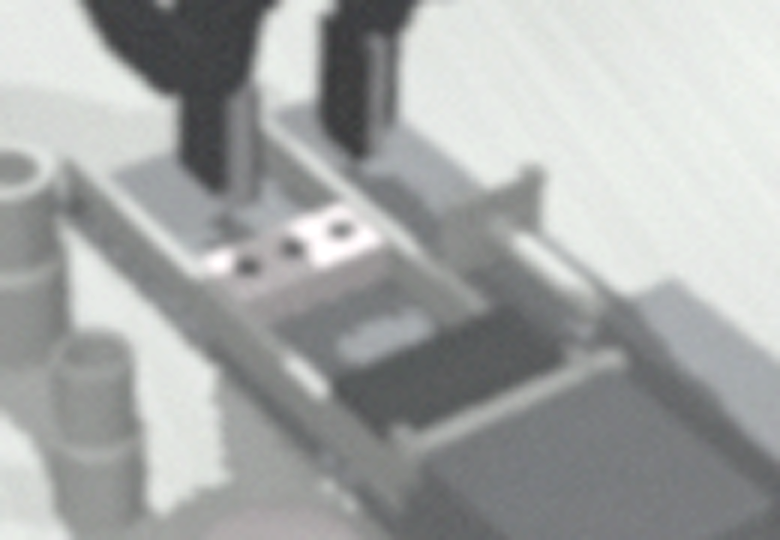

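send_rows(
  translation=[
    [0,0,2],
    [0,0,2],
    [0,0,2],
    [0,0,0],
    [0,0,0],
  ],
  dr=[
    [0,0,0],
    [0,0,0],
    [0,0,0],
    [0,0,0],
    [0,0,0],
  ],
  grip=[33,33,33,33,33],
)

```text
clock: 6.98
position: [561.5, 107.4, 3.3]
ee_rot: [0.796, -0.605, 0.0, -0.0]
contact_force: [0.8, -0.9, 0.2]
gripper_width: 33.0
```

```bash
python3 -c "
from st import *
to(-88,22.5,6)
a=arm.get_image('side');cv2.imwrite('pics/s3.png',cv2.convertScaleAbs(cv2.resize(a[220:310,260:390,::-1],None,fx=6,fy=6,interpolation=cv2.INTER_CUBIC),alpha=1.5))"
```

```text
t 6.975 box xy [-88.2  23.1] z 3.3 toolx heading err deg -0.06 tz [ 0. -0. -1.] F [ 0.8 -0.9  0.2] w 33.0
tool delta to (-88, 22.5, 6) [ 0.2  0.6 -2.7]
```

View pics/s3.png

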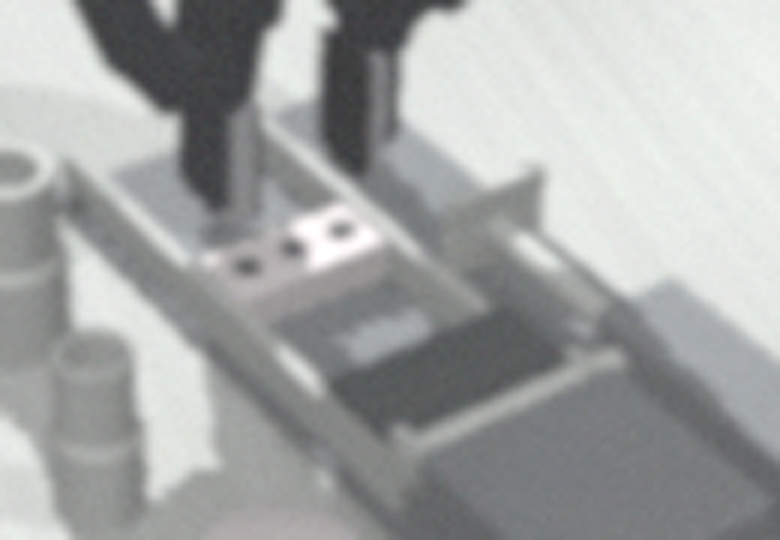

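send_rows(
  translation=[
    [0,0,1],
    [0,0,1],
    [0,0,1],
    [0,0,0],
    [0,0,0],
  ],
  dr=[
    [0,0,0],
    [0,0,0],
    [0,0,0],
    [0,0,0],
    [0,0,0],
  ],
  grip=[33,33,33,33,33],
)

```text
clock: 7.65
position: [561.6, 107.5, 2.3]
ee_rot: [0.797, -0.604, 0.0, -0.0]
contact_force: [-3.6, 0.3, 12.7]
gripper_width: 33.0
```

```bash
python3 -c "
from st import *
to(-88,22.5,0)
a=arm.get_image('side');cv2.imwrite('pics/s4.png',cv2.convertScaleAbs(cv2.resize(a[220:295,260:360,::-1],None,fx=8,fy=8,interpolation=cv2.INTER_CUBIC),alpha=1.6))"
```

```text
t 7.65 box xy [-88.2  23.2] z 2.3 toolx heading err deg -0.02 tz [ 6.e-04 -2.e-04 -1.e+00] F [-3.6  0.3 12.7] w 33.0
tool delta to (-88, 22.5, 0) [0.2 0.7 2.3]
```

View pics/s4.png

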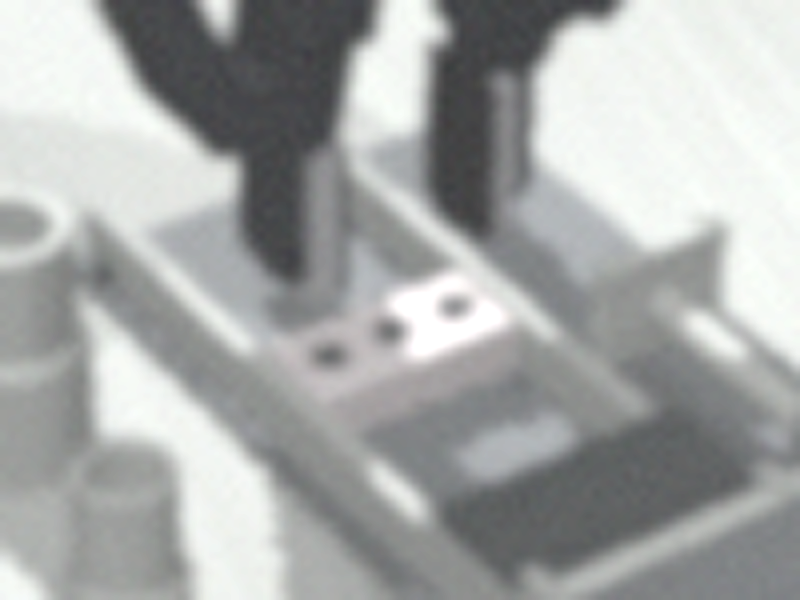

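send_rows(
  translation=[
    [0,0,-3],
    [0,0.5,-3],
    [0,0,0],
    [0,0,0],
    [0,0,0],
  ],
  dr=[
    [0,0,0],
    [0,0,0],
    [0,0,0],
    [0,0,0],
    [0,0,0],
  ],
  grip=[33,33,33,33,33],
)

```text
clock: 8.32
position: [560.9, 107.2, 6.0]
ee_rot: [0.796, -0.605, -0.0, 0.0]
contact_force: [0.3, 0.5, 0.5]
gripper_width: 32.6
```

```bash
python3 -c "
from st import *
to(-88,22.5,6.5)"
```

```text
t 8.325 box xy [-88.1  22.4] z 6.0 toolx heading err deg -0.07 tz [-5.e-04 -2.e-04 -1.e+00] F [0.3 0.5 0.5] w 32.6
tool delta to (-88, 22.5, 6.5) [ 0.1 -0.1 -0.5]
```

send_rows(
  translation=[
    [5,0,0],
    [5,0,0],
    [5,0,0],
    [5,0,0],
    [5,0,0],
  ],
  dr=[
    [0,0,0],
    [0,0,0],
    [0,0,0],
    [0,0,0],
    [0,0,0],
  ],
  grip=[33,33,33,33,33],
)

```text
clock: 8.95
position: [567.8, 82.8, 6.3]
ee_rot: [0.796, -0.605, -0.0, -0.0]
contact_force: [-0.6, -0.6, -0.8]
gripper_width: 32.8
```

send_rows(
  translation=[
    [5,0,0],
    [5,0,0],
    [5,0,0],
    [5,0,0],
    [5,0,0],
  ],
  dr=[
    [0,0,0],
    [0,0,0],
    [0,0,0],
    [0,0,0],
    [0,0,0],
  ],
  grip=[33,33,33,33,33],
)

```text
clock: 9.57
position: [574.5, 59.2, 6.3]
ee_rot: [0.797, -0.605, -0.0, -0.0]
contact_force: [-1.6, 2.5, 0.7]
gripper_width: 33.1
```

```bash
python3 -c "
from st import *
to(0,22.5,6.5)
a=arm.get_image('side');cv2.imwrite('pics/s5.png',cv2.convertScaleAbs(cv2.resize(a[215:305,260:380,::-1],None,fx=6,fy=6,interpolation=cv2.INTER_CUBIC),alpha=1.6))"
```

```text
t 9.575 box xy [-38.2  22.5] z 6.3 toolx heading err deg -0.05 tz [ 0.e+00  3.e-04 -1.e+00] F [-1.6  2.5  0.7] w 33.1
tool delta to (0, 22.5, 6.5) [38.2 -0.  -0.2]
```

View pics/s5.png

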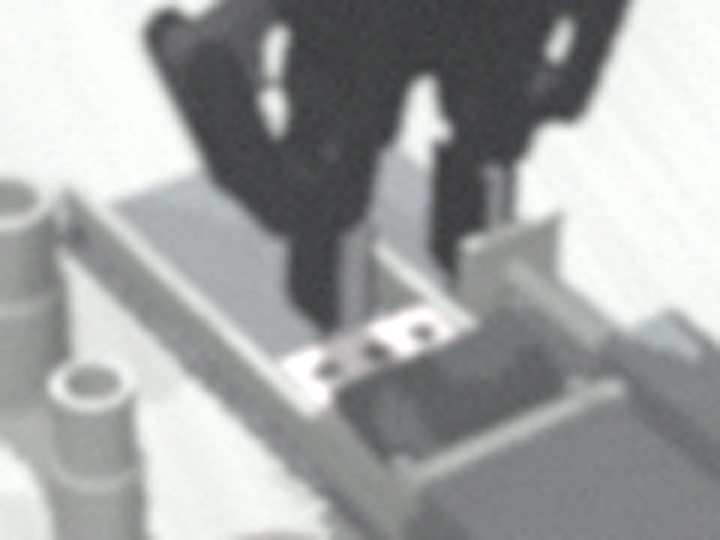

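send_rows(
  translation=[
    [2,0,0],
    [2,0,0],
    [2,0,0],
    [2,0,0],
    [2,0,0],
  ],
  dr=[
    [0,0,0],
    [0,0,0],
    [0,0,0],
    [0,0,0],
    [0,0,0],
  ],
  grip=[33,33,33,33,33],
)

```text
clock: 10.25
position: [577.2, 49.4, 6.3]
ee_rot: [0.796, -0.605, -0.0, -0.0]
contact_force: [-0.6, 2.5, 0.3]
gripper_width: 33.2
```

```bash
python3 -c "
from st import *
to(0,22.5,6.5)
a=arm.get_image('side');cv2.imwrite('pics/s6.png',cv2.convertScaleAbs(cv2.resize(a[215:305,260:380,::-1],None,fx=6,fy=6,interpolation=cv2.INTER_CUBIC),alpha=1.6))"
```

```text
t 10.25 box xy [-28.1  22.5] z 6.3 toolx heading err deg -0.06 tz [-0.  0. -1.] F [-0.6  2.5  0.3] w 33.2
tool delta to (0, 22.5, 6.5) [28.1 -0.1 -0.2]
```

View pics/s6.png

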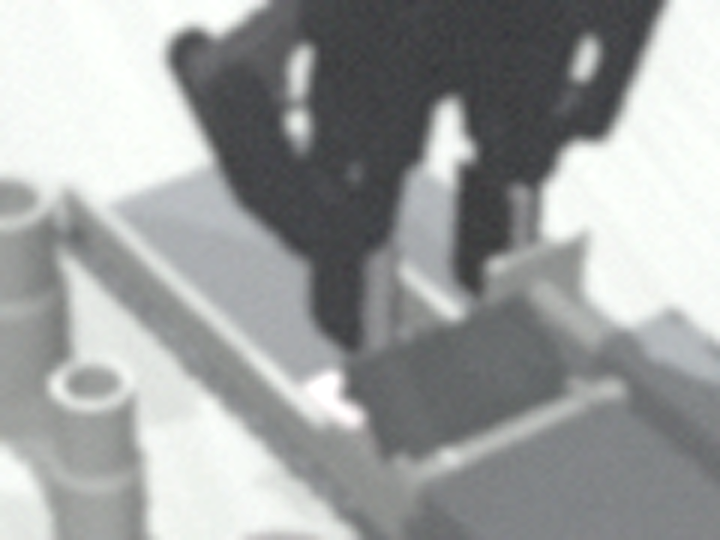

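send_rows(
  translation=[
    [3,0,0],
    [3,0,0],
    [3,0,0],
    [3,0,0],
    [3,0,0],
  ],
  dr=[
    [0,0,0],
    [0,0,0],
    [0,0,0],
    [0,0,0],
    [0,0,0],
  ],
  grip=[33,33,33,33,33],
)

```text
clock: 10.92
position: [581.2, 34.9, 6.3]
ee_rot: [0.796, -0.605, -0.0, -0.0]
contact_force: [-1.0, 4.1, 0.4]
gripper_width: 33.1
```

```bash
python3 -c "
from st import *
to(0,22.5,6.5)
a=arm.get_image('side');cv2.imwrite('pics/s7.png',cv2.convertScaleAbs(cv2.resize(a[215:305,260:380,::-1],None,fx=6,fy=6,interpolation=cv2.INTER_CUBIC),alpha=1.6))"
```

```text
t 10.925 box xy [-13.   22.5] z 6.3 toolx heading err deg -0.06 tz [-0.  0. -1.] F [-1.   4.1  0.4] w 33.1
tool delta to (0, 22.5, 6.5) [13.  -0.1 -0.2]
```

View pics/s7.png

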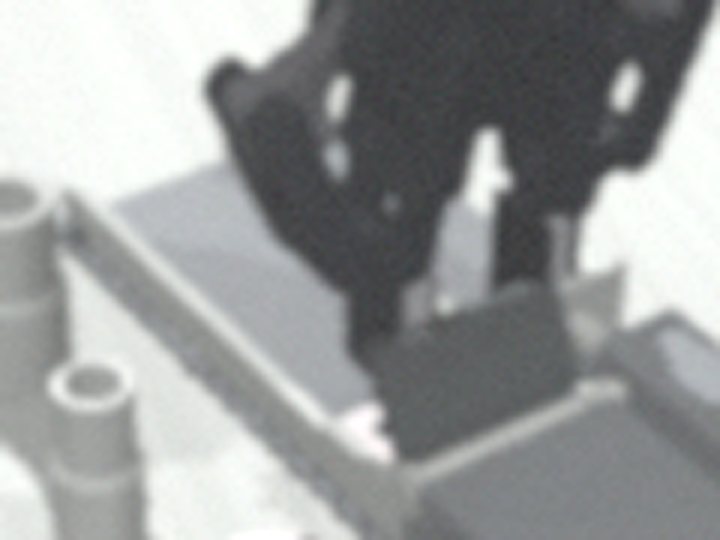

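send_rows(
  translation=[
    [2,0,0],
    [2,0,0],
    [2,0,0],
    [2,0,0],
    [1,0,0],
  ],
  dr=[
    [0,0,0],
    [0,0,0],
    [0,0,0],
    [0,0,0],
    [0,0,0],
  ],
  grip=[33,33,33,33,33],
)

```text
clock: 11.6
position: [583.6, 26.2, 6.3]
ee_rot: [0.796, -0.605, -0.0, 0.0]
contact_force: [-1.4, 2.7, 0.9]
gripper_width: 32.8
```

send_rows(
  translation=[
    [1,0,0],
    [1,0,0],
    [1,0,0],
    [1,0,0],
    [0,0,0],
  ],
  dr=[
    [0,0,0],
    [0,0,0],
    [0,0,0],
    [0,0,0],
    [0,0,0],
  ],
  grip=[33,33,33,33,33],
)

```text
clock: 12.22
position: [584.7, 22.4, 6.3]
ee_rot: [0.796, -0.605, 0.0, 0.0]
contact_force: [-0.5, 2.8, 0.9]
gripper_width: 32.7
```

```bash
python3 -c "
from st import *
to(0,22.5,6.5)
a=arm.get_image('side');cv2.imwrite('pics/s8.png',cv2.convertScaleAbs(cv2.resize(a[215:305,260:380,::-1],None,fx=6,fy=6,interpolation=cv2.INTER_CUBIC),alpha=1.6))
a=arm.get_image('top');cv2.imwrite('pics/t8.png',cv2.convertScaleAbs(cv2.resize(a[190:300,290:430,::-1],None,fx=5,fy=5,interpolation=cv2.INTER_CUBIC),alpha=1.8))"
```

```text
t 12.225 box xy [-0.  22.5] z 6.3 toolx heading err deg -0.06 tz [ 0.e+00 -1.e-04 -1.e+00] F [-0.5  2.8  0.9] w 32.7
tool delta to (0, 22.5, 6.5) [ 0.  -0.  -0.2]
```

View pics/s8.png

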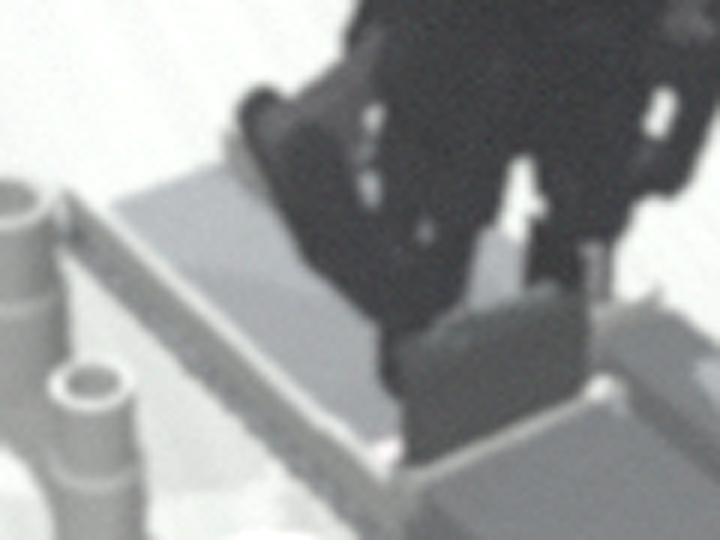

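View pics/t8.png

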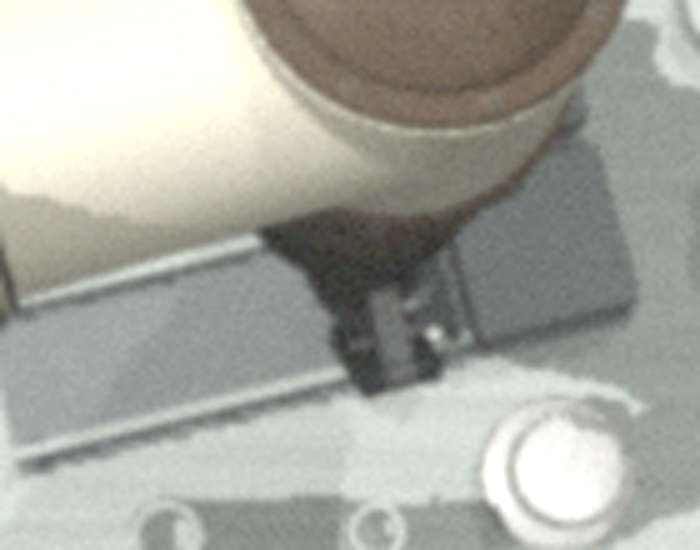

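```bash
python3 -c "
from st import *
for x in(0,5,8,11,13):
  print(x,[np.round((proj('side',np.r_[O+R@[x,y],15])[0]-[260,215])*6).tolist() for y in(-22,-12)], 'railend top', np.round((proj('side',np.r_[O+R@[x,-25],15])[0]-[260,215])*6).tolist())"
```

```text
0 [[339.0, 427.0], [374.0, 412.0]] railend top [328.0, 432.0]
5 [[351.0, 439.0], [386.0, 423.0]] railend top [340.0, 443.0]
8 [[359.0, 446.0], [394.0, 430.0]] railend top [348.0, 451.0]
11 [[366.0, 453.0], [401.0, 437.0]] railend top [355.0, 458.0]
13 [[371.0, 458.0], [406.0, 442.0]] railend top [360.0, 462.0]
```

send_rows(
  translation=[
    [0.5,0,0],
    [0.5,0,0],
    [0.5,0,0],
    [0.5,0,0],
    [0,0,0],
  ],
  dr=[
    [0,0,0],
    [0,0,0],
    [0,0,0],
    [0,0,0],
    [0,0,0],
  ],
  grip=[33,33,33,33,33],
)

```text
clock: 12.95
position: [585.1, 20.7, 6.3]
ee_rot: [0.796, -0.605, -0.0, -0.0]
contact_force: [-1.5, 5.0, -0.1]
gripper_width: 32.9
```

send_rows(
  translation=[
    [0.5,0,0],
    [0.5,0,0],
    [0,0,0],
    [0,0,0],
    [0,0,0],
  ],
  dr=[
    [0,0,0],
    [0,0,0],
    [0,0,0],
    [0,0,0],
    [0,0,0],
  ],
  grip=[33,33,33,33,33],
)

```text
clock: 13.58
position: [585.2, 20.5, 6.3]
ee_rot: [0.796, -0.605, -0.0, -0.0]
contact_force: [-3.4, 8.8, 2.7]
gripper_width: 33.1
```

The force rose to 9 N with no more travel, so the block is against the stop. I'm backing straight out now.

send_rows(
  translation=[
    [-3,0,0],
    [-4,0,0],
    [-5,0,0],
    [-5,0,0],
    [-5,0,0],
  ],
  dr=[
    [0,0,0],
    [0,0,0],
    [0,0,0],
    [0,0,0],
    [0,0,0],
  ],
  grip=[33,33,33,33,33],
)

```text
clock: 14.2
position: [579.5, 41.1, 6.3]
ee_rot: [0.796, -0.605, 0.0, 0.0]
contact_force: [0.4, 2.1, 0.5]
gripper_width: 33.1
```

send_rows(
  translation=[
    [-5,0,0],
    [-5,0,0],
    [-6,0,0],
    [-6,0,0],
    [-6,0,0],
  ],
  dr=[
    [0,0,0],
    [0,0,0],
    [0,0,0],
    [0,0,0],
    [0,0,0],
  ],
  grip=[33,33,33,33,33],
)

```text
clock: 14.82
position: [572.0, 68.0, 6.4]
ee_rot: [0.797, -0.605, 0.0, 0.0]
contact_force: [-0.2, 0.4, 0.1]
gripper_width: 33.2
```

send_rows(
  translation=[
    [-8,0,0],
    [-8,0,0],
    [-4,0,0],
    [0,0,-15],
    [0,0,-25],
  ],
  dr=[
    [0,0,0],
    [0,0,0],
    [0,0,0],
    [0,0,0],
    [0,0,0],
  ],
  grip=[33,33,33,33,33],
)

```text
clock: 15.45
position: [566.3, 86.8, 46.8]
ee_rot: [0.796, -0.605, -0.0, 0.001]
contact_force: [0.4, -0.9, -0.2]
gripper_width: 33.2
```

send_rows(
  translation=[
    [0,0,-30],
    [-20,0,-30],
    [-30,0,-30],
    [-30,0,-20],
    [-30,0,0],
  ],
  dr=[
    [0,0,0],
    [0,0,0],
    [0,0,0],
    [0,0,0],
    [0,0,0],
  ],
  grip=[33,33,33,33,33],
)

```text
clock: 16.08
position: [538.1, 194.3, 159.9]
ee_rot: [0.796, -0.605, 0.001, -0.003]
contact_force: [0.8, -0.1, -1.1]
gripper_width: 33.2
```

send_rows(
  translation=[
    [-30,0,0],
    [-20,0,0],
    [0,0,0],
    [0,0,0],
    [0,0,0],
  ],
  dr=[
    [0,0,0],
    [0,0,0],
    [0,0,0],
    [0,0,0],
    [0,0,0],
  ],
  grip=[33,33,33,33,33],
)

```text
clock: 16.7
position: [523.8, 240.3, 156.3]
ee_rot: [0.796, -0.605, -0.0, 0.0]
contact_force: [-0.7, 0.2, 0.7]
gripper_width: 33.1
```

```bash
python3 -c "
from st import *
to(0,22.5,6.5)
a=arm.get_image('side');cv2.imwrite('pics/s9.png',cv2.convertScaleAbs(cv2.resize(a[215:345,240:420,::-1],None,fx=4,fy=4,interpolation=cv2.INTER_CUBIC),alpha=1.6))
a=arm.get_image('top');cv2.imwrite('pics/t9.png',cv2.convertScaleAbs(cv2.resize(a[170:310,270:470,::-1],None,fx=4,fy=4,interpolation=cv2.INTER_CUBIC),alpha=1.8))"
```

```text
t 16.7 box xy [-226.3   22.6] z 156.3 toolx heading err deg -0.13 tz [-2.e-04 -2.e-04 -1.e+00] F [-0.7  0.2  0.7] w 33.1
tool delta to (0, 22.5, 6.5) [226.3  -0.4 149.8]
```

View pics/s9.png

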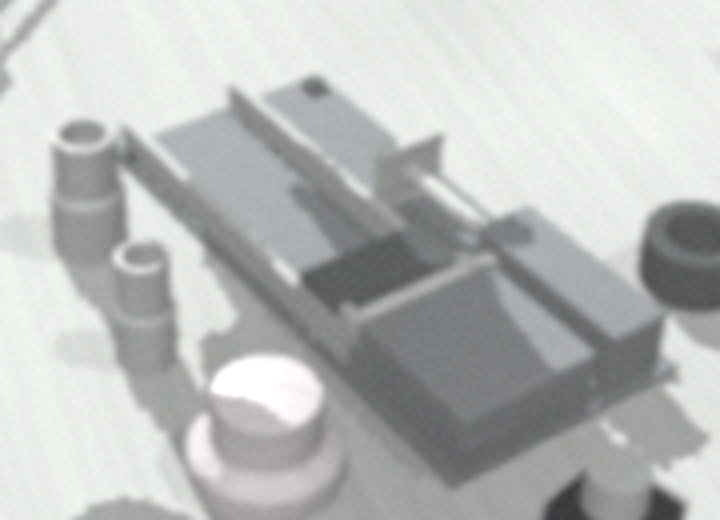

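View pics/t9.png

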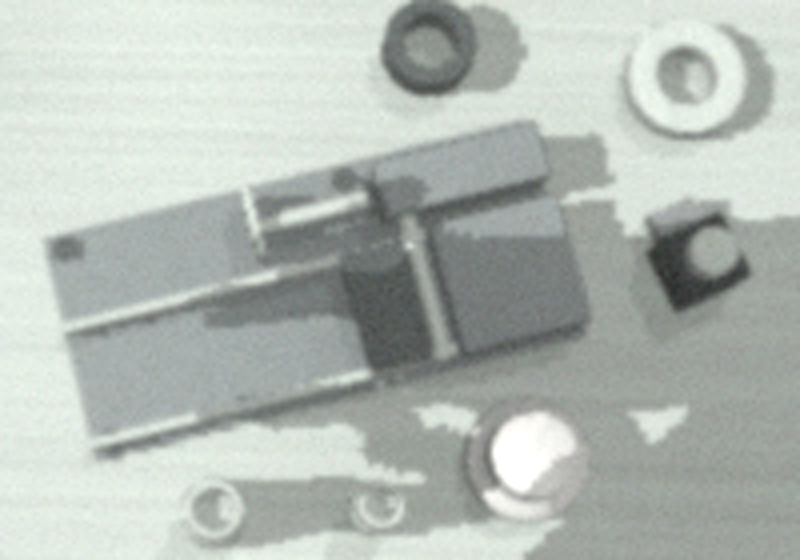

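Both views show the track empty. The flap lies flat and dark at top-crop (385,305), and the push plate is back at image columns 331–335, as at the start. The neighbouring parts are where they were.

```bash
python3 -c "
from bench import arm
print(arm.job_done())"
```

```text
the job is handed in; nothing more can be done
None
```

The valve block is in the dust box with the flap shut behind it, and the job is handed in at about 17 s of the 38 s allowed.

- **What I did:** I set the fingers 33 mm apart. One pushed the block along its track while the other pushed in the push plate, in one straight move. The block went under the raised flap to the stop, where the force rose to about 9 N and travel ceased. I then backed straight out, and the arm stood well clear at hand-in.
- **Last checks:** Both cameras show an empty track, the flap flat, and the push plate back at its starting position. The bystanders look unmoved in the cropped views; the screwdriver was mostly outside those crops, but the arm did not go low near it. The block cannot be seen under the shut flap, so its place inside rests on the push distance and the stop contact.
- **What disagreed:** While lowering the fingers, the picture suggested the tips were 5 to 7 mm higher than they were. They touched the track floor with about 13 N, well under the limit. I raised them about 4 mm before pushing.

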